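Cap the open paint marker and set it aside

ROBOT

A 6-joint arm with a two-finger parallel gripper is mounted at the origin on the work surface. World frame = base frame: x ahead of the robot, y to its left, z up, the work surface at z = 0. Lengths are in mm, angles in rad, forces in N, time in s.
With the tool pointing down it reaches from about 250 to 800 mm from the base axis. Payload 3.9 kg.
Tool frame: the origin (TCP) lies on the centre line of the jaws, within the pads' length; the fingertips stand 19 mm ahead of it and the grasp point (between the pads) is the TCP; z points along the fingers, y is the direction in which the jaws open and shut (so a half turn about z gives the same grasp; the last joint's range is limited). The gripper opens to 85 mm and grips with 20 to 120 N. Pads are 22 mm wide; open, the fingers measure 114 mm over their backs; the gripper's body (76 mm by 85 mm) begins 54 mm behind the grasp point. The pads swing forward as they close: fully open they stand 13 mm farther back than shut.
Start: joints at [1.335, 0.26, -0.138, 1.173, 0, 1.571], TCP at [122.647, 510.464, 250.304] pointing down, gripper open.
Joint ranges: [-2.78, 2.78], [-0.83, 1.72], [-1.28, 1.37], [-1.9, 2.12], [-1.57, 1.48], [-3.14, 3.14]. Speed limits (rad/s): [2.57, 2.57, 3.14, 3.14, 3.14, 3.14].

INTERFACE

Orientations are given as [roll, pitch, yaw] about the fixed x, y, z axes, in that order (R = Rz(yaw) Ry(pitch) Rx(roll)).
In Python, from bench import ctrl, imaging gives the robot as it stands.
- The arm moves only by the tool apply_moves, never from a script. Its argument "rows" is a list of rows, each a list of 7 numbers: the shift along the tool's x, y, z in mm, then the turn, a rotation vector about the tool's x, y, z in degrees, then the opening, from 0 (shut) to 1 (fully open). A call has 1 to 8 rows; each row shifts and turns the pose as measured when the row begins, along the tool's axes as they then stand; what a row does not reach is not made up. A row lasts 1/10 s, in which the tool goes at most 50 mm and 8.59 degrees, less where a joint would pass 70% of its speed; a pose out of reach is approached as far as the arm can. A call is refused whole if a number of a shift passes 50 or a number of a turn 8.59, either way. A call with a gripper value outside its range is refused whole. The fingers move at their own pace and stop on an object; "newtons" is the grip in N (left out, the last holds). Time passes only in rows, so rows that do not move let the fingers close. It gives the time, the measured TCP pose, the force and the opening at its end, in the units of the state.
- ctrl.get_obs(): the state, without advancing time (a new reading comes with each control period).
- imaging.grab_frame(name): name is "scene" or "top"; returns a dict with "img" (384x512x3 uint8, red, green, blue), "vertical_fov" (degrees; the focal length in pixels is half the picture's height over the tangent of half this angle, whatever the lens; pixels are square), "cx", "cy" (the principal point, pixels), "view" (4x4, takes a point from world to camera coordinates). Camera axes: x right, y down, z forward; pixel columns grow to the right and rows downward; lengths in mm; the calibration is good to about 2 mm. A picture is of the moment at which its call begins. There is no depth.
- ctrl.hand_in(): hands the job in, once; it reports no verdict.
The state is a dict: "time": time; "joints": joint angles; "qd": joint speeds; "joint_torque": joint torques, N m; "tool_pos": TCP position; "tool_rot": TCP orientation; "ft_force": force on the tool from outside, world axes, zero at the start; "wrist_torque": the same for the moment, N m; "width": opening from 0.0 (shut) to 1.0 (fully open).
Only numpy, scipy, OpenCV 4.12 (cv2) and the standard library are available. Lean on these libraries where they do the work, as an engineer would, in place of code of your own. Each camera call takes 0.05 s, during which the arm holds its last target. There are 200 camera calls.

TASK

Three identical paint markers stand in the wooden block, and one was put back with its cap only partly on, so that its white neck shows. Press that cap fully home while the marker stands in the block, then lift that marker out and lower it, cap up, all the way into the empty tin to set it aside for refilling; do not drop it in. Do not touch the other two markers, leave the empty tin standing about where it is, and do not disturb the tin of brushes, the tape roll or the paint can.

Things in the scene. Friction and masses are not known exactly. Their poses are not given: they have to be found in the camera images.
- block: Fixed light wooden block, 62 mm (x) by 220 mm (y) by 50 mm high. Origin: centre of its underside. Three round holes in a row along its y axis at y = -70, 0 and +70 mm, each 30 mm across and 40 mm deep (their floor is 10 mm above the table).
- marker_a: One of three identical paint markers, standing cap-up in the block. Grey barrel 26 mm across, 0 to 95 mm high, with a black band; then a flat-topped black cap 28 mm across, 45 mm tall, top at 140 mm when home. Under the cap is a white neck 19 mm across, seen only where the cap is up. About 80 g. Origin: centre of the barrel's underside; z runs along it to the cap.
- marker_b: One of three identical paint markers, standing cap-up in the block. Grey barrel 26 mm across, 0 to 95 mm high, with a black band; then a flat-topped black cap 28 mm across, 45 mm tall, top at 140 mm when home. Under the cap is a white neck 19 mm across, seen only where the cap is up. About 80 g. Origin: centre of the barrel's underside; z runs along it to the cap.
- marker_c: One of three identical paint markers, standing cap-up in the block. Grey barrel 26 mm across, 0 to 95 mm high, with a black band; then a flat-topped black cap 28 mm across, 45 mm tall, top at 140 mm when home. Under the cap is a white neck 19 mm across, seen only where the cap is up. About 80 g. Origin: centre of the barrel's underside; z runs along it to the cap.
- cap_a (a joint): How far the cap of marker_a is up from home, in m: 0 = fully home (its lower edge meets the barrel, top 140 mm above the marker's origin), 0.02 = as far up as it goes (it cannot come off). It is a stiff push fit: it stays where it is left and slides under about 6 N along the marker.
- cap_b (a joint): How far the cap of marker_b is up from home, in m: 0 = fully home (its lower edge meets the barrel, top 140 mm above the marker's origin), 0.02 = as far up as it goes (it cannot come off). It is a stiff push fit: it stays where it is left and slides under about 6 N along the marker.
- cap_c (a joint): How far the cap of marker_c is up from home, in m: 0 = fully home (its lower edge meets the barrel, top 140 mm above the marker's origin), 0.02 = as far up as it goes (it cannot come off). It is a stiff push fit: it stays where it is left and slides under about 6 N along the marker.
- tin: The empty tin: a round straight steel tin, open at the top, 84 mm outside diameter, 92 mm high, wall 3 mm, floor 4 mm thick, loose on the table. Origin: centre of its underside. About 180 g.
- brush_tin: The tin of brushes, to be left alone: a round straight steel tin, open at the top, 84 mm outside diameter, 92 mm high, wall 3 mm, floor 4 mm thick, loose on the table. Origin: centre of its underside. Four brushes stand in it (part of it), up to 170 mm above the table and within its outside diameter.
- tape: Bystander: roll of masking tape lying flat, 90 mm outside and 74 mm inside diameter, 24 mm high, loose. Origin: centre of its underside.
- can: Bystander: small closed paint can, 60 mm diameter, 70 mm high, loose. Origin: centre of its underside.
There are look-alikes about, which are no part of the job. What is shaped like the marker_b but green or yellow is not meant.

How it is judged (in metres and radians):
On the way, in this order (a step that is already met when the one before it is completed fails the run):
1. the raised cap is pressed fully home (within 2 mm) while its marker stands in the block (value of joint cap_b below 0.002 m and z of marker_b in the frame of block below 0.016 m and angle between marker_b's own z axis and vertical below 0.2 rad), for 0.2 s.
2. that marker is lifted clear of the block, its cap still home (value of joint cap_b below 0.003 m and z of marker_b in the frame of block above 0.055 m), for 0.1 s.
At the end, for the whole second after the job is handed in: The marker whose cap was up rests cap-up in the empty tin, foot on its floor (within 20 mm) and tilted under 0.75 rad, cap home within 2 mm; the tin upright within 40 mm of its start; other markers upright in the block within 12 mm, caps home; brush tin, tape and can within 20 mm (value of joint cap_b below 0.002 m and z of marker_b in the frame of tin between -0.002 and 0.02 m and horizontal distance between marker_b and tin below 0.04 m and angle between marker_b's own z axis and vertical below 0.75 rad and linear speed of each of marker_b, tin below 0.02 m/s and angular speed of marker_b below 1 rad/s and angle between tin's own z axis and vertical below 0.1 rad and distance of tin from where it was at the start of the episode below 0.04 m and distance of each of marker_a, marker_c from where it was at the start of the episode below 0.012 m and angle between each of marker_a, marker_c's own z axis and vertical below 0.15 rad and value of joint each of cap_a, cap_c below 0.003 m and distance of each of brush_tin, tape, can from where it was at the start of the episode below 0.02 m); the robot touches nothing.
It fails at once if one of the other two markers is touched by the robot (over 1 N) (contact force between any of the fingers, the arm and marker_a above 1 N or contact force between any of the fingers, the arm and marker_c above 1 N).
It fails at once if the marker is dropped into the tin (moving faster than 0.7 m/s inside it) (horizontal distance between marker_b and tin below 0.04 m and z of marker_b in the frame of tin below 0.09 m and linear speed of marker_b above 0.7 m/s).
It fails at once if the empty tin is knocked over (angle between tin's own z axis and vertical above 0.6 rad).
It fails at once if the tin of brushes, tape roll or can is moved by more than 20 mm (distance of any of brush_tin, tape, can from where it was at the start of the episode above 0.02 m).
It also fails if it takes over 51 s, if anything falls off the work surface, if the arm or the gripper's body presses on something with over 40 N, if the wrist force passes 120 N, or if a joint passes its speed limit or range.

## Working session

There is one attempt and no reset: what is moved stays moved. The work goes in short steps, Python scripts to look and compute and a tool call to move; the robot and the scene stay as the last step left them, time stands still between calls to the robot, and variables do not carry over. Pictures are saved under pics/ and viewed, about 8 in all and at most 12, crops included, and the job is handed in when it is done.

Besides the shell and the picture viewer there is one more tool, called after ">>>" by a JSON object that holds its "op" and its "data". apply_moves: Moves the arm, as the interface text tells. Its arguments: {"type":"object","properties":{"rows":{"type":"array"},"newtons":{"type":"number"}},"required":["rows"]}

```bash
mkdir -p pics; cat > h.py <<'E'
import numpy as np, cv2
from bench import ctrl, imaging
def cam(n):
    f=imaging.grab_frame(n); V=np.array(f["view"]); F=192/np.tan(np.radians(f["vertical_fov"])/2)
    return f,V,F
def ray(f,V,F,u,v,z):
    R=V[:3,:3];c=-R.T@V[:3,3]; d=R.T@np.array([(u-f["cx"])/F,(v-f["cy"])/F,1]); return c+d*(z-c[2])/d[2]
def proj(f,V,F,p):
    q=V[:3,:3]@np.array(p,float)+V[:3,3]; return q[0]/q[2]*F+f["cx"],q[1]/q[2]*F+f["cy"]
E
python3 - <<'E'
from h import *
for n in("scene","top"):
    f,V,F=cam(n); cv2.imwrite(f"pics/{n}0.png",f["img"][:,:,::-1]); print(n,F,f["cx"],f["cy"],V.round(3).tolist(),[k for k in f])
print(ctrl.get_obs())
E
```

```text
scene 391.8392403650633 251.6834018113145 190.0332850349616 [[-0.606, 0.795, 0.002, 330.693], [0.671, 0.513, -0.536, -328.494], [-0.427, -0.324, -0.844, 1416.923], [0.0, 0.0, 0.0, 1.0]] ['img', 'vertical_fov', 'cx', 'cy', 'view']
top 376.7440462090837 258.33907170348886 195.53779780633542 [[-0.009, -1.0, 0.012, 15.686], [-0.986, 0.007, -0.165, 536.967], [0.165, -0.014, -0.986, 1081.725], [0.0, 0.0, 0.0, 1.0]] ['img', 'vertical_fov', 'cx', 'cy', 'view']
{'time': 0.1, 'joints': array([ 1.33498274e+00,  2.60613931e-01, -1.39242041e-01,  1.17271482e+00,
        4.58994933e-05,  1.57076555e+00]), 'qd': array([ 1.06101264e-03, -2.39953539e-03,  1.89626034e-03,  9.92862307e-04,
        4.12866808e-05, -5.33783881e-04]), 'joint_torque': array([-1.19973683e-03, -4.06509697e+01,  2.54527688e+01,  1.01295963e-02,
       -1.26207710e-04, -1.23572482e-05]), 'tool_pos': array([122.50757841, 509.90393963, 249.5496753 ]), 'tool_rot': array([-3.13981819e+00, -4.59540288e-05,  2.90580976e+00]), 'ft_force': array([ 0.74170267, -0.29696865,  0.38313777]), 'wrist_torque': array([-0.02538821, -0.01496787,  0.00554922]), 'width': 0.9953308515169582}
```

View pics/scene0.png

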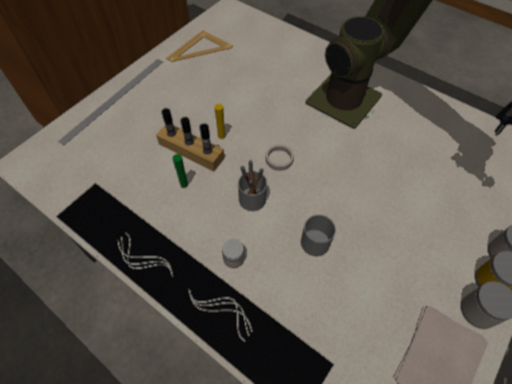

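View pics/top0.png

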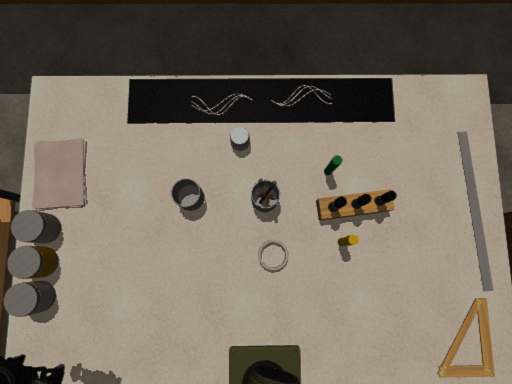

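Scene view: three black-capped markers in the block at about (168,122), (186,130) and (205,138). The look-alikes are green at (180,170) and yellow at (220,121). The empty tin is at (318,235), the brush tin at (252,188), the tape at (279,157) and the can at (233,252). In the top view the block is at (355,205) and the empty tin at (187,194). Next I'll take a close crop to pick the marker.

```bash
python3 - <<'E'
from h import *
a=cv2.imread("pics/scene0.png")[90:195,145:245]; b=cv2.imread("pics/top0.png")[145:255,305:405]
a=cv2.resize(a,(400,420),interpolation=cv2.INTER_CUBIC);b=cv2.resize(b,(400,440),interpolation=cv2.INTER_CUBIC)
o=np.zeros((440,800,3),np.uint8);o[:420,:400]=a;o[:,400:]=b
cv2.imwrite("pics/crop1.png",cv2.convertScaleAbs(o,alpha=1.6,beta=15))
E
```

```text
(no output)
```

View pics/crop1.png

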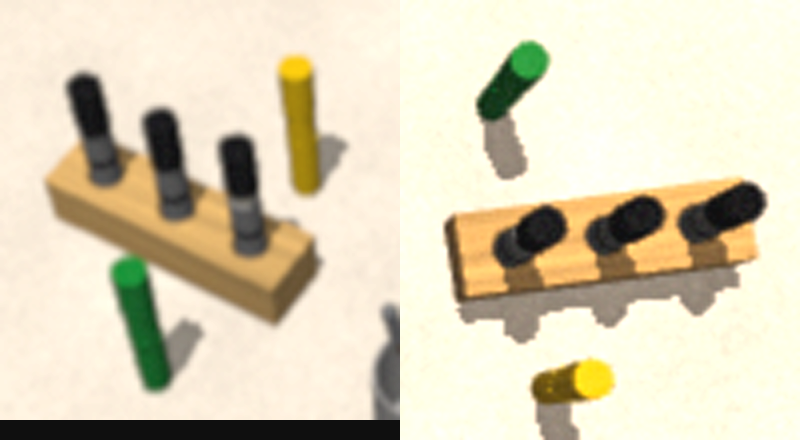

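```bash
cat > m.py <<'E'
from h import *
from scipy.optimize import least_squares
C={n:cam(n) for n in("scene","top")}
def tri(pt,ps):
    def r(p): return np.r_[np.subtract(proj(*C["top"],p),pt),np.subtract(proj(*C["scene"],p),ps)]
    s=least_squares(r,[500,0,80]); return s.x.round(1),np.abs(s.fun).max().round(2)
T=C["top"][0]["img"];S=C["scene"][0]["img"]
# block top face from top view
hsv=cv2.cvtColor(T,cv2.COLOR_RGB2HSV); m=np.zeros(T.shape[:2],np.uint8)
m[180:230,310:400]=cv2.inRange(hsv,(8,70,90),(25,255,255))[180:230,310:400]
cs=cv2.findContours(m,0,1)[0]; c=np.vstack([k for k in cs if cv2.contourArea(k)>20])
w=np.array([ray(*C["top"],u,v,50)[:2] for u,v in c[:,0]],np.float32)
r=cv2.minAreaRect(w);print("block",r)
# markers' black caps
for n,I,win in(("top",T,(180,225,325,400)),("scene",S,(100,165,155,215))):
    g=I.max(2); a,b,cc,d=win; k=np.zeros(g.shape,np.uint8);k[a:b,cc:d]=(g[a:b,cc:d]<28)*255
    N,L,st,ce=cv2.connectedComponentsWithStats(k)
    for i in range(1,N):
        if st[i][4]<15: continue
        p=np.argwhere(L==i)[:,::-1].astype(float);u=np.linalg.svd(p-p.mean(0),full_matrices=False)[2][0];t=(p-p.mean(0))@u
        print(n,st[i].tolist(),"len",(np.ptp(t)+1).round(2),"ends",(p.mean(0)+u*t.min()).round(1),(p.mean(0)+u*t.max()).round(1))
E
python3 m.py
python3 - <<'E'
import cv2;import numpy as np
S=cv2.imread("pics/scene0.png").max(2)
# brightness along axis of each marker in scene view
from scipy.ndimage import map_coordinates as mc
for a,b in(((83,82),(106,182)),((160,117),(178,217)),((238,145),(251,250))):
    p=np.array([a,b])/4+[145,90]-.4; t=np.linspace(0,1,27)[:,None];q=p[0]+t*(p[1]-p[0])
    print(mc(S.astype(float),q[:,::-1].T,order=1).astype(int))
E
```

```text
block ((509.670166015625, -276.2136535644531), (65.02706909179688, 227.90164184570312), 6.703444480895996)
top [375, 191, 21, 15, 163] len 21.63 ends [394.3 193.5] [375.7 202.4]
top [352, 195, 18, 13, 146] len 19.83 ends [369.2 196.4] [352.6 205.3]
top [329, 197, 17, 15, 134] len 19.02 ends [344.5 198.7] [329.9 209.2]
scene [163, 109, 9, 16, 97] len 16.79 ends [164.8 109. ] [169.1 124.2]
scene [182, 118, 8, 15, 93] len 15.75 ends [184. 118.] [187.2 132.4]
scene [201, 125, 8, 14, 93] len 14.85 ends [203.3 124.8] [205.7 138.4]
[ 7  8  9 10  9  4  6  6  7  5  4  4  4  7 17 29 38 41 42 41 37 28 24 34
 41 41 48]
[10  9 11 10  7  6  6  5  7  7  6  5  5  7 19 33 40 42 41 40 37 28 22 32
 39 41 53]
[ 8  9 11 10  8  5  4  5  4  5  4  5 10 31 57 67 59 45 42 42 42 39 29 25
 35 40 43]
```

```bash
cat > t.py <<'E'
from m import *
th=np.radians(6.7);ey=np.array([-np.sin(th),np.cos(th)]);b=np.array([509.7,-276.2])
for k in(70,0,-70):
    p=b+k*ey
    print(k,p.round(1),[np.round(proj(*C[n],[*p,z]),1).tolist() for n in("top","scene") for z in(150,50)])
# tins
for n,(u,v),z in(("tin",(187,189),92),("brush",(265,190),92),("tape",(273,256),24),("can",(240,135),70),("yellow",(353,239),140),("green",(335,161),140)):
    print(n,ray(*C["top"],u,v,z).round(0))
f=cv2.cvtColor(T,cv2.COLOR_RGB2GRAY);g=cv2.cvtColor(S,cv2.COLOR_RGB2GRAY)
o=np.zeros((480,800,3),np.uint8)
for i,(I,(y,x),n) in enumerate(((T,(165,160),"top"),(S,(205,290),"scene"))):
    k=cv2.resize(I[y:y+60,x:x+50],(400,480),interpolation=cv2.INTER_CUBIC)
    o[:,400*i:400*i+400]=k
cv2.imwrite("pics/tin.png",cv2.convertScaleAbs(o[:,:,::-1],alpha=1.5,beta=10))
E
python3 t.py
```

```text
block ((509.670166015625, -276.2136535644531), (65.02706909179688, 227.90164184570312), 6.703444480895996)
top [375, 191, 21, 14, 164] len 21.66 ends [394.3 193.5] [375.6 202.3]
top [352, 195, 18, 13, 148] len 19.82 ends [369.2 196.4] [352.6 205.3]
top [329, 197, 17, 14, 132] len 19.03 ends [344.5 198.8] [329.7 209. ]
scene [163, 109, 9, 16, 96] len 16.8 ends [164.8 109.1] [169.2 124.2]
scene [182, 118, 8, 15, 93] len 15.75 ends [184. 118.] [187.2 132.4]
scene [201, 125, 8, 14, 93] len 14.85 ends [203.3 124.8] [205.7 138.4]
70 [ 501.5 -206.7] [[339.5, 201.5], [331.9, 206.5], [204.5, 128.8], [207.7, 150.1]]
0 [ 509.7 -276.2] [[364.9, 198.3], [355.1, 203.6], [185.0, 119.6], [189.5, 141.3]]
-70 [ 517.9 -345.7] [[390.2, 195.2], [378.2, 200.7], [166.1, 110.8], [171.7, 132.7]]
tin [550. 216.  92.]
brush [545.  -7.  92.]
tape [358. -31.  24.]
can [717.  65.  70.]
yellow [ 401. -241.  140.]
green [ 617. -202.  140.]
```

View pics/tin.png

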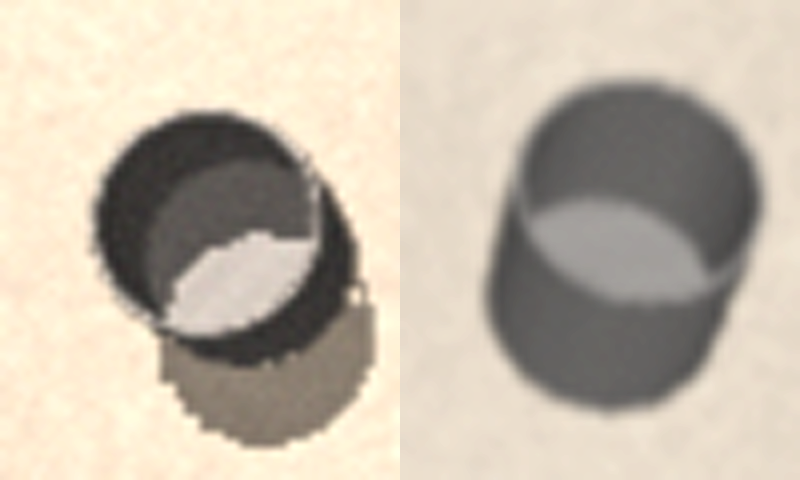

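>>> {"op": "apply_moves", "data": {"rows": [[0,0,-20,0,0,8,0],[0,0,-10,0,0,8,0],[0,0,0,0,0,8,0],[0,0,0,0,0,8,0],[0,0,0,0,0,8,0],[0,0,0,0,0,8,0],[0,0,0,0,0,8,0],[0,0,0,0,0,8,0]], "newtons": 40}}

```text
time: 1.1
tool_pos: [122.5, 509.7, 280.5]
tool_rot: [-3.141, 0.002, 1.743]
ft_force: [-0.1, -0.2, 0.2]
width: -0.003
```

```bash
cat > r.py <<'E'
from m import *
th=np.radians(6.7);ey=np.array([-np.sin(th),np.cos(th)]);b=np.array([509.7,-276.2])
W={"top":(T,(180,225,325,400)),"scene":(S,(100,165,155,215))}
for k in(70,0,-70):
    p=b+k*ey; M=[]
    for n,(I,(a,bb,c,d)) in W.items():
        g=I.max(2);q=np.zeros(g.shape,np.uint8);q[a:bb,c:d]=g[a:bb,c:d]<28
        N,L,st,ce=cv2.connectedComponentsWithStats(q)
        pc=np.array(proj(*C[n],[*p,128])); i=min((i for i in range(1,N) if st[i][4]>15),key=lambda i:np.hypot(*(ce[i]-pc))); M.append((n,ce[i]))
    def r(x):
        o=[]
        for n,ce in M:
            u=np.array(proj(*C[n],[*x,105]));v=np.array(proj(*C[n],[*x,150]));t=(v-u)/np.hypot(*(v-u))
            o.append(t[0]*(ce-u)[1]-t[1]*(ce-u)[0])
        return o
    s=least_squares(r,p);print(k,p.round(1),s.x.round(1),np.round(r(p),2))
print("tin",tri((185.6,192.7),(319.5,228.1)),ray(*C["top"],185.6,192.7,92),ray(*C["scene"],319.5,228.1,92))
E
python3 r.py|tail -4
```

```text
70 [ 501.5 -206.7] [ 501.  -209.4] [ 0.69 -0.49]
0 [ 509.7 -276.2] [ 509.9 -278.5] [ 0.33 -0.53]
-70 [ 517.9 -345.7] [ 518.2 -348.4] [ 0.29 -0.59]
tin (array([539.7, 221.6,  85.6]), np.float64(0.25)) [538.8824136  219.68857778  92.        ] [542.70937479 223.1117735   92.        ]
```

>>> {"op": "apply_moves", "data": {"rows": [[-50,20,0,0,0,3.2,0],[-50,20,0,0,0,0,0],[-50,20,0,0,0,0,0],[-50,20,0,0,0,0,0],[-50,20,0,0,0,0,0],[-50,20,0,0,0,0,0],[-50,20,0,0,0,0,0],[-50,20,0,0,0,0,0]]}}

```text
time: 2.0
tool_pos: [325.0, 162.7, 279.8]
tool_rot: [3.137, -0.002, 1.736]
ft_force: [1.1, 0.4, -0.2]
width: -0.001
```

>>> {"op": "apply_moves", "data": {"rows": [[-49,15,0,0,0,2.4,0],[-49,15,0,0,0,0,0],[-49,15,0,0,0,0,0],[-49,15,0,0,0,0,0],[-49,15,0,0,0,0,0],[-49,15,0,0,0,0,0],[-49,15,0,0,0,0,0],[-30,10,0,0,0,0,0]]}}

```text
time: 2.8
tool_pos: [486.0, -187.4, 281.5]
tool_rot: [3.128, -0.002, 1.717]
ft_force: [-0.2, 0.3, -0.6]
width: -0.0
```

>>> {"op": "apply_moves", "data": {"rows": [[-23.5,11.5,20,0.7,0,1.4,0],[0,0,30,0,0,0,0],[0,0,30,0,0,0,0],[0,0,0,0,0,0,0]]}}

```text
time: 3.2
tool_pos: [505.1, -216.8, 199.4]
tool_rot: [3.137, 0.001, 1.698]
ft_force: [0.1, 0.1, -0.2]
width: -0.003
```

```bash
python3 - <<'E'
from h import *
o=ctrl.get_obs();print(o["tool_pos"],o["tool_rot"],o["ft_force"])
out=np.zeros((480,800,3),np.uint8)
for i,(n,(y,x)) in enumerate((("top",(165,310)),("scene",(80,165)))):
    f,V,F=cam(n);print(n,proj(f,V,F,o["tool_pos"]+[0,0,-19]))
    out[:,400*i:400*i+400]=cv2.resize(f["img"][y:y+96,x:x+80],(400,480),interpolation=cv2.INTER_CUBIC)
cv2.imwrite("pics/press0.png",cv2.convertScaleAbs(out[:,:,::-1],alpha=1.6,beta=15))
E
```

```text
[ 505.12150096 -216.8188405   199.39964714] [3.13672204e+00 1.49537673e-03 1.69777489e+00] [ 0.08948574  0.12737252 -0.18127022]
top (np.float64(345.85558853836864), np.float64(198.38057524791168))
scene (np.float64(199.97651315801124), np.float64(120.82776657743945))
```

View pics/press0.png

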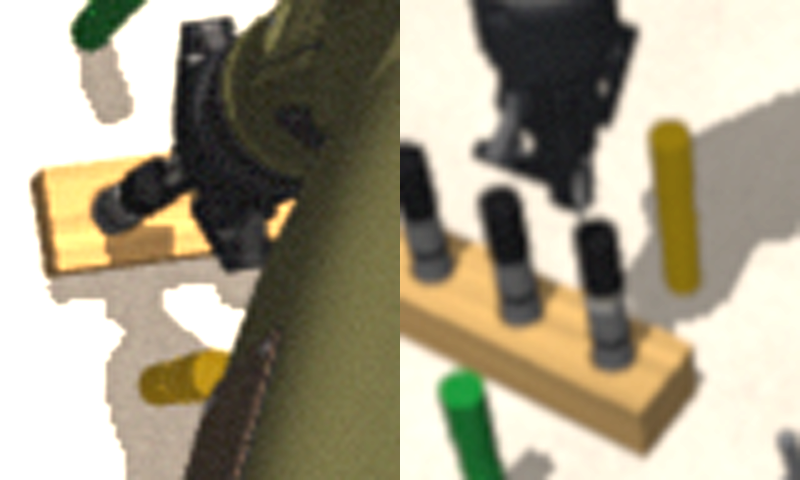

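The picture shows the shut jaws hovering with tips at scene (200,121), slightly off the cap at (204,125). The white neck is visible on this marker only, so the choice is confirmed. I'll correct by about 8 mm and then press.

>>> {"op": "apply_moves", "data": {"rows": [[8,-3,8,0,0,0,0],[0,0,0,0,0,0,0],[0,0,0,0,0,0,0]]}}

```text
time: 3.6
tool_pos: [506.2, -210.2, 201.0]
tool_rot: [3.124, 0.009, 1.702]
ft_force: [0.5, 0.1, 0.4]
width: -0.005
```

>>> {"op": "apply_moves", "data": {"rows": [[0,-5,10,1,0.5,0,0]]}}

```text
time: 3.7
tool_pos: [503.2, -211.5, 193.6]
tool_rot: [3.136, 0.003, 1.703]
ft_force: [0.3, -0.5, -0.6]
width: -0.002
```

>>> {"op": "apply_moves", "data": {"rows": [[0,0,10,0,0,0,0]]}}

```text
time: 3.8
tool_pos: [503.7, -212.0, 183.9]
tool_rot: [3.136, 0.004, 1.703]
ft_force: [-0.5, -0.2, -0.5]
width: 0.001
```

>>> {"op": "apply_moves", "data": {"rows": [[3,-2,5,0,0,0,0]]}}

```text
time: 3.9
tool_pos: [501.8, -209.7, 178.5]
tool_rot: [3.135, 0.005, 1.703]
ft_force: [0.3, 0.2, 6.1]
width: 0.0
```

>>> {"op": "apply_moves", "data": {"rows": [[0,0,5,0,0,0,0]]}}

```text
time: 4.0
tool_pos: [502.4, -210.0, 173.9]
tool_rot: [3.133, 0.006, 1.703]
ft_force: [-0.0, -0.8, 5.9]
width: 0.001
```

>>> {"op": "apply_moves", "data": {"rows": [[0,0,5,0,0,0,0]]}}

```text
time: 4.1
tool_pos: [503.1, -210.5, 169.4]
tool_rot: [3.132, 0.007, 1.703]
ft_force: [0.1, -0.5, 6.3]
width: -0.004
```

>>> {"op": "apply_moves", "data": {"rows": [[0,0,4,0,0,0,0]]}}

```text
time: 4.2
tool_pos: [505.9, -211.8, 168.7]
tool_rot: [3.125, 0.012, 1.703]
ft_force: [-1.8, 1.8, 33.7]
width: -0.003
```

>>> {"op": "apply_moves", "data": {"rows": [[0,0,0,0,0,0,0],[0,0,0.5,0,0,0,0]]}}

```text
time: 4.4
tool_pos: [507.4, -212.4, 170.0]
tool_rot: [3.121, 0.014, 1.703]
ft_force: [0.4, 0.3, -0.9]
width: -0.005
```

>>> {"op": "apply_moves", "data": {"rows": [[0,0,-10,0,0,0,0],[0,0,-20,0,0,0,0],[0,0,-15,0,0,0,0],[0,0,-5,0,0,0,0.8],[0,0,0,0,0,0,0.8],[0,0,0,0,0,0,0.8],[0,0,0,0,0,0,0.8]]}}

```text
time: 5.1
tool_pos: [502.7, -210.2, 218.3]
tool_rot: [3.13, 0.009, 1.703]
ft_force: [0.5, 0.9, 0.1]
width: 0.68
```

```bash
python3 - <<'E'
from h import *
o=ctrl.get_obs();print(o["tool_pos"],o["tool_rot"],o["ft_force"],o["width"])
out=np.zeros((480,800,3),np.uint8)
for i,(n,(y,x)) in enumerate((("top",(165,310)),("scene",(80,165)))):
    f,V,F=cam(n)
    out[:,400*i:400*i+400]=cv2.resize(f["img"][y:y+96,x:x+80],(400,480),interpolation=cv2.INTER_CUBIC)
cv2.imwrite("pics/press1.png",cv2.convertScaleAbs(out[:,:,::-1],alpha=1.6,beta=15))
E
```

```text
[ 502.69592785 -210.23692313  218.26556593] [3.12957816 0.00869165 1.70294265] [0.51585759 0.85584852 0.09594396] 0.6802797654501331
```

View pics/press1.png

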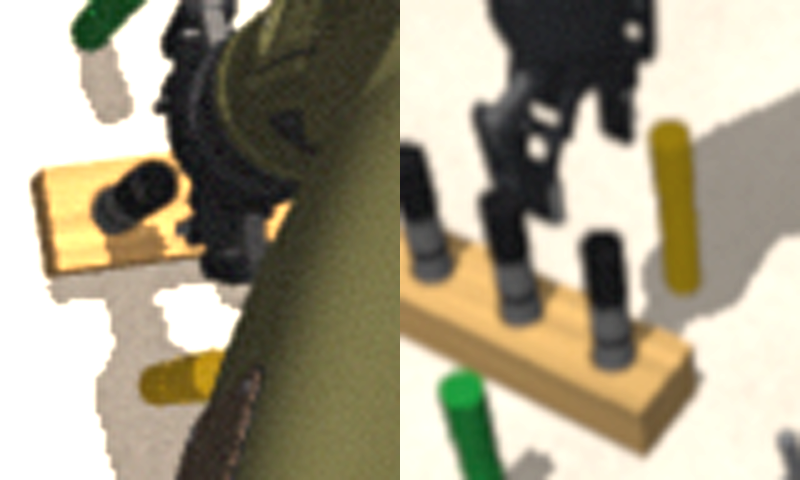

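The white neck is gone and the cap sits flush, at about (603,290) in the right panel. Now to descend with the jaws open and grip the cap.

>>> {"op": "apply_moves", "data": {"rows": [[1,-2,15,0.7,0.5,0,0.8],[0,0,20,0,0,0,0.8],[0,0,20,0,0,0,0.8]]}}

```text
time: 5.5
tool_pos: [501.9, -210.1, 161.6]
tool_rot: [3.14, 0.001, 1.703]
ft_force: [0.7, 0.4, -0.5]
width: 0.801
```

>>> {"op": "apply_moves", "data": {"rows": [[0,0,15,0,0,0,0.8]]}}

```text
time: 5.6
tool_pos: [500.8, -209.7, 144.1]
tool_rot: [-3.141, -0.001, 1.703]
ft_force: [0.3, 0.4, -0.7]
width: 0.796
```

>>> {"op": "apply_moves", "data": {"rows": [[0,0,15,0,0,0,0.8],[0,0,0,0,0,0,0.8]]}}

```text
time: 5.8
tool_pos: [497.4, -208.3, 123.4]
tool_rot: [-3.133, -0.006, 1.703]
ft_force: [-0.4, 1.4, 1.1]
width: 0.8
```

>>> {"op": "apply_moves", "data": {"rows": [[0,0,1,0,0,0,0.2],[0,0,0,0,0,0,0.2],[0,0,0,0,0,0,0.2],[0,0,0,0,0,0,0.2],[0,0,0,0,0,0,0.2],[0,0,0,0,0,0,0.2]], "newtons": 30}}

```text
time: 6.4
tool_pos: [498.4, -208.6, 123.2]
tool_rot: [-3.134, -0.005, 1.703]
ft_force: [0.1, 0.4, -1.5]
width: 0.322
```

>>> {"op": "apply_moves", "data": {"rows": [[0,0,0,0,0,0,0.1],[0,0,-4,0,0,0,0.1],[0,0,-6,0,0,0,0.1],[0,0,-8,0,0,0,0.1]]}}

```text
time: 6.8
tool_pos: [497.8, -208.4, 141.7]
tool_rot: [-3.133, -0.006, 1.703]
ft_force: [-0.4, -0.7, -1.4]
width: 0.325
```

>>> {"op": "apply_moves", "data": {"rows": [[0,0,-12,0,0,0,0.1],[0,0,-12,0,0,0,0.1],[0,0,-12,0,0,0,0.1],[0,0,-12,0,0,0,0.1],[0,0,-12,0,0,0,0.1],[0,0,-12,0,0,0,0.1]]}}

```text
time: 7.4
tool_pos: [498.1, -208.8, 220.3]
tool_rot: [-3.133, -0.005, 1.703]
ft_force: [0.3, -0.7, -1.6]
width: 0.321
```

>>> {"op": "apply_moves", "data": {"rows": [[0,0,-15,0,0,0,0.1],[0,0,-15,0,0,0,0.1],[0,0,-15,0,0,0,0.1],[0,0,-15,0,0,0,0.1],[0,0,-15,0,0,0,0.1],[0,0,-15,0,0,0,0.1],[0,0,-10,0,0,0,0.1],[0,0,-5,0,0,0,0.1]]}}

```text
time: 8.2
tool_pos: [498.1, -209.1, 336.9]
tool_rot: [-3.138, -0.001, 1.703]
ft_force: [-0.7, 0.3, -1.2]
width: 0.32
```

```bash
python3 - <<'E'
from h import *
o=ctrl.get_obs();print(o["tool_pos"],o["tool_rot"],o["ft_force"],o["width"],o["joints"])
f,V,F=cam("scene");p=o["tool_pos"];print(proj(f,V,F,p),proj(f,V,F,p-[0,0,113]))
cv2.imwrite("pics/lift.png",cv2.convertScaleAbs(cv2.resize(f["img"][30:180,110:260],(600,600),interpolation=cv2.INTER_CUBIC)[:,:,::-1],alpha=1.6,beta=15))
E
```

```text
[ 498.14990357 -209.11159216  336.91603711] [-3.13829223e+00 -1.10398798e-03  1.70265767e+00] [-0.70244661  0.3238334  -1.20919952] 0.31968917895521226 [-3.97040611e-01  2.69703051e-01  9.93890159e-02  1.40388881e+00
 -7.12208258e-04  1.04189376e+00]
(np.float64(197.31833391819382), np.float64(78.0215329165204)) (np.float64(202.02503412012572), np.float64(109.80843505378314))
```

View pics/lift.png

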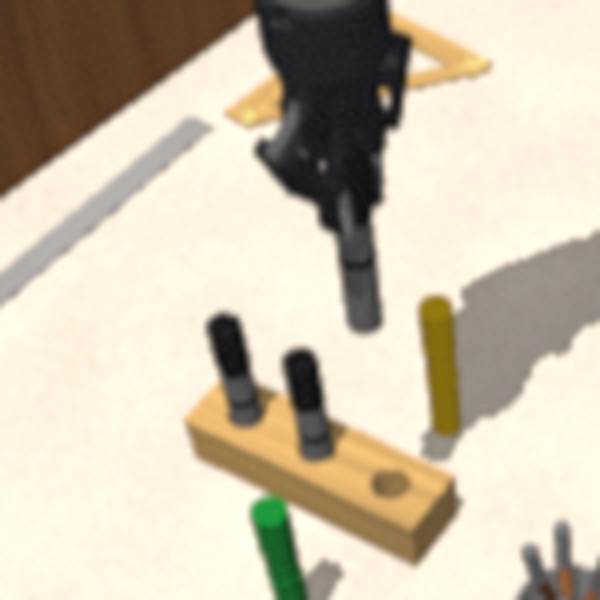

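The marker hangs upright with its foot at about (200.8,111), close to the predicted position. The neighbours are still standing. Next is the transit above the brushes to the tin.

>>> {"op": "apply_moves", "data": {"rows": [[15,3.5,0,0,0,0,0.1],[25,6,0,0,0,0,0.1],[30,7,0,0,0,0,0.1],[30,7,0,0,0,0,0.1],[30,7,0,0,0,0,0.1],[30,7,0,0,0,0,0.1],[30,7,0,0,0,0,0.1],[30,7,0,0,0,0,0.1]]}}

```text
time: 9.05
tool_pos: [517.9, 25.7, 332.1]
tool_rot: [-3.13, -0.005, 1.696]
ft_force: [0.9, -0.5, -0.4]
width: 0.319
```

>>> {"op": "apply_moves", "data": {"rows": [[30,7,0,0,0,0,0.1],[30,7,0,0,0,0,0.1],[30,7,0,0,0,0,0.1],[30,7,0,0,0,0,0.1],[25,6,0,0,0,0,0.1],[15,4,0,0,0,0,0.1],[5,1,0,0,0,0,0.1]]}}

```text
time: 9.75
tool_pos: [529.4, 209.2, 326.4]
tool_rot: [-3.118, -0.006, 1.705]
ft_force: [-0.1, -1.0, -0.7]
width: 0.319
```

>>> {"op": "apply_moves", "data": {"rows": [[10,12.5,10,-1.2,-0.4,0,0.1],[0,0,20,0,0,0,0.1],[0,0,20,0,0,0,0.1],[0,0,20,0,0,0,0.1],[0,0,10,0,0,0,0.1]]}}

```text
time: 10.25
tool_pos: [539.9, 219.6, 244.3]
tool_rot: [-3.14, 0.003, 1.703]
ft_force: [-0.2, 0.9, -0.9]
width: 0.322
```

```bash
python3 - <<'E'
from h import *
o=ctrl.get_obs();print(o["tool_pos"],o["tool_rot"],o["width"])
out=np.zeros((480,800,3),np.uint8);p=o["tool_pos"]
for i,(n,(y,x)) in enumerate((("top",(150,150)),("scene",(165,275)))):
    f,V,F=cam(n);print(n,proj(f,V,F,p-[0,0,114]),proj(f,V,F,[540.5,221,92]))
    out[:,400*i:400*i+400]=cv2.resize(f["img"][y:y+96,x:x+80],(400,480),interpolation=cv2.INTER_CUBIC)
cv2.imwrite("pics/pl0.png",cv2.convertScaleAbs(out[:,:,::-1],alpha=1.6,beta=15))
E
```

```text
[539.86544193 219.62707288 244.32987098] [-3.14042003e+00  2.96066213e-03  1.70345516e+00] 0.32154801003399014
top (np.float64(183.15521990641986), np.float64(189.9548762961587)) (np.float64(185.15279003188002), np.float64(192.14586875804227))
scene (np.float64(321.1477681302756), np.float64(219.78821976337224)) (np.float64(319.2653331846629), np.float64(227.0710022618324))
```

View pics/pl0.png

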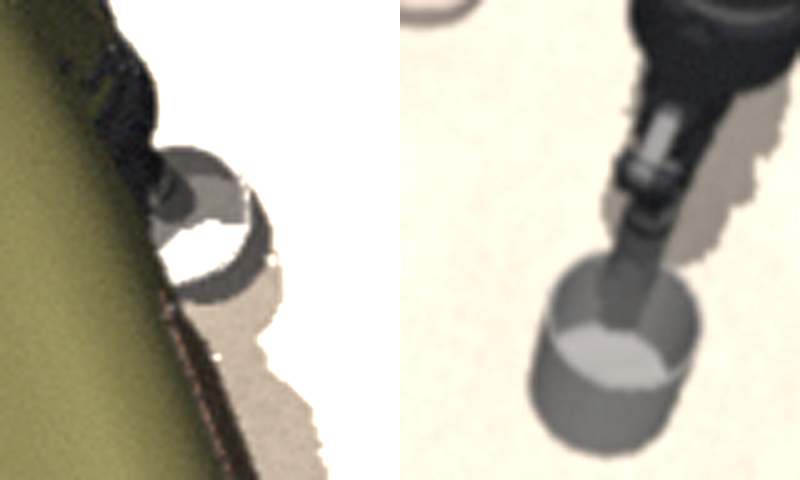

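The foot is over the inside of the tin rim. In the right panel it is at (622,320), inside the opening spanning 548–700. Now to lower it slowly.

>>> {"op": "apply_moves", "data": {"rows": [[0,0,0,0,0,0,0.1]]}}

```text
time: 10.45
tool_pos: [540.1, 219.4, 245.3]
tool_rot: [-3.141, 0.003, 1.703]
ft_force: [0.2, 0.8, -0.9]
width: 0.319
```

>>> {"op": "apply_moves", "data": {"rows": [[0,0,10,0,0,0,0.1],[0,0,15,0,0,0,0.1],[0,0,15,0,0,0,0.1]]}}

```text
time: 10.75
tool_pos: [543.6, 220.1, 208.7]
tool_rot: [3.133, 0.0, 1.702]
ft_force: [0.8, 0.7, 0.2]
width: 0.321
```

```bash
python3 - <<'E'
from h import *
o=ctrl.get_obs();p=o["tool_pos"];print(p)
out=np.zeros((600,800,3),np.uint8)
for i,(n,(y,x)) in enumerate((("top",(165,165)),("scene",(180,290)))):
    f,V,F=cam(n);print(n,[np.round(proj(f,V,F,p-[0,0,d]),1) for d in(0,18,45,113)])
    out[:,400*i:400*i+400]=cv2.resize(f["img"][y:y+75,x:x+50],(400,600),interpolation=cv2.INTER_CUBIC)
cv2.imwrite("pics/pl1.png",cv2.convertScaleAbs(out[:,:,::-1],alpha=2.2,beta=20))
E
```

```text
[543.55588402 220.08206919 208.68630276]
top [array([177.4, 183. ]), array([178.7, 184.4]), array([180.7, 186.4]), array([185.3, 190.9])]
scene [array([325.5, 205.5]), array([324.3, 209.2]), array([322.5, 214.6]), array([318.6, 227.1])]
```

View pics/pl1.png

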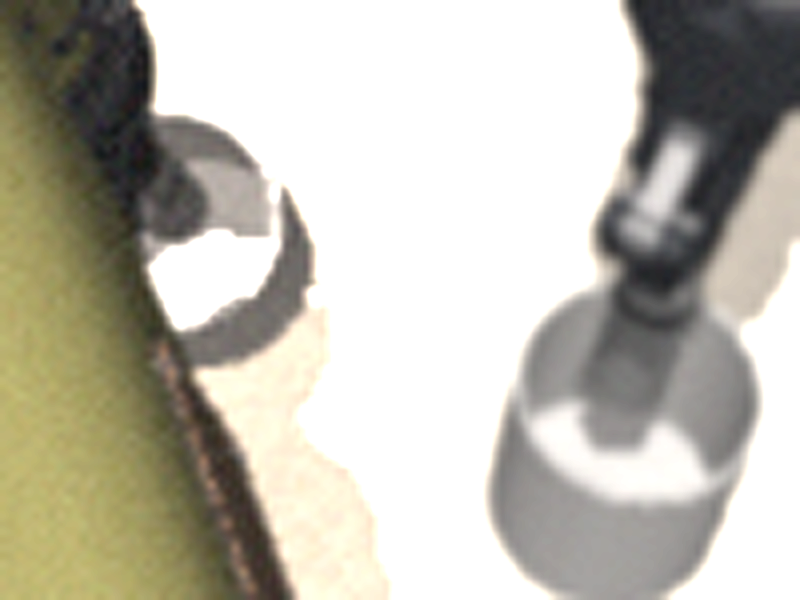

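The marker is central in the opening. The darker barrel ends at about (620,410) on the right, at the predicted foot, and below that is its shadow. Continuing down.

>>> {"op": "apply_moves", "data": {"rows": [[0,-3,12,0.4,0,0,0.1],[0,0,15,0,0,0,0.1],[0,0,15,0,0,0,0.1]]}}

```text
time: 11.15
tool_pos: [541.3, 220.0, 166.7]
tool_rot: [3.138, -0.0, 1.702]
ft_force: [0.3, 0.4, -0.9]
width: 0.317
```

>>> {"op": "apply_moves", "data": {"rows": [[0,0,12,0,0,0,0.1],[0,0,8,0,0,0,0.1]]}}

```text
time: 11.35
tool_pos: [541.1, 219.9, 145.2]
tool_rot: [3.138, -0.0, 1.702]
ft_force: [0.5, 0.5, 0.1]
width: 0.32
```

>>> {"op": "apply_moves", "data": {"rows": [[0,0,5,0,0,0,0.1]]}}

```text
time: 11.45
tool_pos: [540.9, 219.9, 139.4]
tool_rot: [3.139, -0.0, 1.702]
ft_force: [0.1, -0.7, -0.8]
width: 0.32
```

>>> {"op": "apply_moves", "data": {"rows": [[0,0,6,0,0,0,0.1],[0,0,5,0,0,0,0.1]]}}

```text
time: 11.65
tool_pos: [541.3, 220.0, 128.0]
tool_rot: [3.138, -0.0, 1.702]
ft_force: [-1.1, 1.0, -0.6]
width: 0.319
```

>>> {"op": "apply_moves", "data": {"rows": [[0,0,4,0,0,0,0.1]]}}

```text
time: 11.75
tool_pos: [541.5, 220.1, 123.8]
tool_rot: [3.138, -0.0, 1.702]
ft_force: [0.3, 0.5, -2.2]
width: 0.319
```

>>> {"op": "apply_moves", "data": {"rows": [[0,0,2,0,0,0,0.1]]}}

```text
time: 11.85
tool_pos: [541.4, 220.1, 121.5]
tool_rot: [3.138, -0.0, 1.702]
ft_force: [-0.5, -0.1, -1.9]
width: 0.32
```

>>> {"op": "apply_moves", "data": {"rows": [[0,0,2,0,0,0,0.1]]}}

```text
time: 11.95
tool_pos: [541.7, 220.2, 119.5]
tool_rot: [3.138, -0.0, 1.702]
ft_force: [-0.2, 0.4, -2.3]
width: 0.315
```

>>> {"op": "apply_moves", "data": {"rows": [[0,0,1.5,0,0,0,0.1]]}}

```text
time: 12.05
tool_pos: [541.8, 220.2, 118.0]
tool_rot: [3.137, -0.001, 1.702]
ft_force: [-0.8, -0.0, -0.2]
width: 0.317
```

>>> {"op": "apply_moves", "data": {"rows": [[0,0,1.5,0,0,0,0.1]]}}

```text
time: 12.15
tool_pos: [541.9, 220.3, 116.6]
tool_rot: [3.137, -0.001, 1.702]
ft_force: [-0.4, -1.2, -1.6]
width: 0.32
```

>>> {"op": "apply_moves", "data": {"rows": [[0,0,0.7,0,0,0,0.1]]}}

```text
time: 12.25
tool_pos: [542.0, 220.3, 115.9]
tool_rot: [3.137, -0.001, 1.702]
ft_force: [-0.6, 0.1, 0.4]
width: 0.323
```

>>> {"op": "apply_moves", "data": {"rows": [[0,0,1,0,0,0,0.1]]}}

```text
time: 12.35
tool_pos: [542.4, 220.4, 115.5]
tool_rot: [3.136, -0.001, 1.702]
ft_force: [-0.3, -1.2, 7.2]
width: 0.318
```

>>> {"op": "apply_moves", "data": {"rows": [[0,0,0.8,0,0,0,0.1]]}}

```text
time: 12.45
tool_pos: [542.5, 220.5, 115.5]
tool_rot: [3.135, -0.001, 1.702]
ft_force: [-2.0, -0.1, 7.1]
width: 0.315
```

Contact is 7 N at TCP z 115.5, so the foot is on the floor. Releasing gently.

>>> {"op": "apply_moves", "data": {"rows": [[0,0,-0.3,0,0,0,0.32],[0,0,0,0,0,0,0.4],[0,0,0,0,0,0,0.5],[0,0,0,0,0,0,0.7],[0,0,-1,0,0,0,0.7],[0,0,0,0,0,0,0.7]]}}

```text
time: 13.05
tool_pos: [543.0, 220.7, 117.0]
tool_rot: [3.134, -0.001, 1.702]
ft_force: [0.5, 0.7, 0.8]
width: 0.702
```

>>> {"op": "apply_moves", "data": {"rows": [[0,0,-6,0,0,0,0.8],[0,0,-10,0,0,0,0.8],[0,0,-15,0,0,0,0.8],[0,0,-20,0,0,0,0.8],[0,0,-30,0,0,0,0.8],[0,0,-30,0,0,0,0.8],[0,0,-30,0,0,0,0.8]]}}

```text
time: 13.75
tool_pos: [539.2, 219.3, 262.3]
tool_rot: [-3.142, 0.001, 1.702]
ft_force: [-0.6, 0.6, -0.8]
width: 0.8
```

>>> {"op": "apply_moves", "data": {"rows": [[0,-30,-20,0,0,0,0.8],[0,-40,0,0,0,0,0.8],[0,-40,0,0,0,0,0.8],[0,-40,0,0,0,0,0.8],[0,-20,0,0,0,0,0.8],[0,0,0,0,0,0,0.8]]}}

```text
time: 14.35
tool_pos: [369.3, 197.7, 292.8]
tool_rot: [3.122, -0.006, 1.701]
ft_force: [0.4, 0.8, -0.4]
width: 0.801
```

```bash
python3 - <<'E'
from h import *
o=ctrl.get_obs();print(o["tool_pos"],o["ft_force"],o["width"])
f,V,F=cam("scene");img=f["img"]
old=cv2.imread("pics/scene0.png")[:,:,::-1]
for n,(y0,y1,x0,x1) in dict(brush=(150,212,232,262),tape=(143,172,262,297),can=(235,270,218,248),otherM=(105,150,158,196),tinlow=(245,258,300,337)).items():
    print(n,np.abs(img[y0:y1,x0:x1].astype(int)-old[y0:y1,x0:x1]).mean().round(1))
out=np.zeros((480,800,3),np.uint8)
out[:,:400]=cv2.resize(img[175:271,280:360],(400,480),interpolation=cv2.INTER_CUBIC)
out[:,400:]=cv2.resize(img[90:282,150:310],(400,480),interpolation=cv2.INTER_CUBIC)
cv2.imwrite("pics/end.png",cv2.convertScaleAbs(out[:,:,::-1],alpha=1.8,beta=15))
E
```

```text
[369.33964873 197.65378381 292.79412111] [ 0.39789886  0.7740962  -0.42851994] 0.8010115135882745
brush 2.5
tape 3.1
can 3.0
otherM 2.4
tinlow 2.5
```

View pics/end.png

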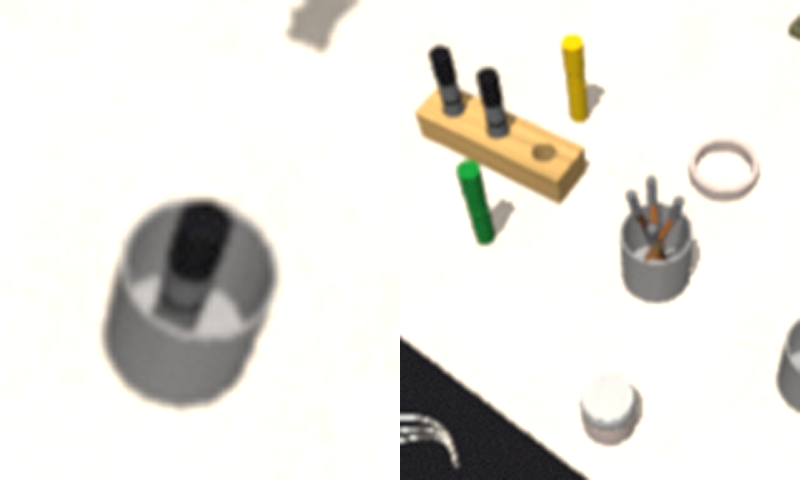

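The marker stands cap-up in the tin with its cap home (no white showing), and everything else is in place. Handing in.

```bash
python3 -c "
from bench import ctrl
print(ctrl.hand_in())"
```

```text
the job is handed in; nothing more can be done
None
```

The job is done and handed in at about 14.4 s. Handing in returned no verdict, so what follows rests on my own checks.

- **Which marker:** it was the one at the +y end of the block, at about (501, -209) mm. It was the only one showing a white neck.
- **Cap:** I pressed it down with the jaws shut. It slid at about 6 N and stopped hard at 34 N, with the fingertips about 150 mm above the table, which is the home height. The next picture showed no white.
- **Move to the tin:** I gripped the marker by its cap and lifted it. I carried it over the brushes and lowered it into the tin until the foot met the floor at 7 N. Then I let go and backed the arm away.

In the last picture the marker stands cap-up in the tin with its cap home. The two other markers, brush tin, tape, can and empty tin match the first picture to within image noise.

One reading disagreed on the way. The foot at first looked lower in the tin than the arm's position implied, but a closer look showed the extra part was its shadow. No check failed.

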